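# Lock the casting clamp and hold the spacer blade snug

### The arm

A 6-joint arm with a two-finger parallel gripper is mounted at the origin on the work surface. World frame = base frame: x ahead of the robot, y to its left, z up, the work surface at z = 0. Lengths are in mm, angles in rad, forces in N, time in s.
With the tool pointing down it reaches from about 350 to 775 mm from the base axis. Payload 7.3 kg.
Tool frame: the origin (TCP) lies on the centre line of the jaws, within the pads' length; the fingertips stand 17 mm ahead of it and the grasp point (between the pads) lies 2 mm behind it; z points along the fingers, y is the line along which they close (so a half turn about z gives the same grasp; the last joint's range is limited). The gripper opens to 92 mm and grips with 3 to 60 N. Pads are 19 mm wide; open, the fingers measure 130 mm over their backs; the gripper's body (75 mm by 190 mm) begins 47 mm behind the grasp point.
Start: joints at [-1.287, 0.342, 1.524, -0, 1.275, -0.146], TCP at [218.785, -477.259, 243.741] pointing down, gripper open.
Joint ranges: [-2.53, 2.53], [-0.77, 2.02], [0.04, 2.7], [-1, 4.14], [0.28, 2.66], [-3.11, 3.11]. Speed limits (rad/s): [2.57, 2.57, 3.14, 3.14, 3.14, 3.14].

### API

Orientations are given as [roll, pitch, yaw] about the fixed x, y, z axes, in that order (R = Rz(yaw) Ry(pitch) Rx(roll)).
In Python, from plant import bot gives the robot as it stands. The module is installed in compiled form; this text tells all that it offers.
- The arm moves only by the shell command python3 -m pendant 'ROWS'. ROWS is JSON, a list of rows, each a list of 3 entries, a list of its own where there are three numbers: the shift along the world's x, y, z as a fraction of full scale, then the turn, a rotation vector about the world's x, y, z as a fraction of full scale, then the opening, from -1 (shut) to 1 (fully open), so that 0 is half open. In form: [[[tx, ty, tz], [rx, ry, rz], claw], ...]. A call has exactly 10 rows; each row shifts and turns the commanded pose from where the row before left it; what a row does not reach is not made up. Full scale, the value 1, is 30 mm for a shift and 0.12 rad for a turn. A row lasts 1/12 s, in which the tool goes at most 41.7 mm and 7.16 degrees, less where a joint would pass 70% of its speed; a pose out of reach is approached as far as the arm can. A call with a number of a shift or a turn outside -1 to 1 is refused whole. A call with a gripper value outside its range is refused whole. The fingers move at their own pace and stop on an object; the grip force is fixed at half the most. Time passes only in rows, so rows that do not move let the fingers close, or fill a call up. It gives the time, the measured TCP pose, the force, the opening and the grip force at its end, in the units of the state.
- bot.get_obs(): the state, without advancing time (a new reading comes with each control period).
- bot.capture(name): name is "scene" or "top"; returns the picture (420x560x3 uint8, blue, green, red); there is no depth.
- bot.camera_params(name): a dict with "fovy" (degrees; the focal length in pixels is half the picture's height over the tangent of half this angle, whatever the lens; pixels are square), "cx", "cy" (the principal point, pixels), "camera_from_world" (4x4, takes a point from world to camera coordinates). Camera axes: x right, y down, z forward; pixel columns grow to the right and rows downward; lengths in mm; the calibration is good to about 2 mm. A picture is of the moment at which its call begins. camera_params takes no time and is no camera call.
- bot.close_job(): hands the job in; it is judged then, once.
The state is a dict: "time": time; "joint_positions": joint angles; "dq": joint speeds; "tau": joint torques, N m; "tool_pos": TCP position; "tcp_rot": TCP orientation; "contact_force": force on the tool from outside, world axes, zero at the start; "moment": the same for the moment, N m; "grip_width": finger opening in mm; "finger_force": force on a finger pad.
Only numpy, scipy, OpenCV 4.12 (cv2) and the standard library are available. Lean on these libraries where they do the work, as an engineer would, in place of code of your own. Each camera call takes 0.05 s, during which the arm holds its last target. There are 200 camera calls.

### The job

On the casting clamp, first turn the red knob clockwise until it clicks over into its locked position. Then take the orange-handled spacer blade out of its stand, slide it down between the white and the blue plate until it drags snugly against both without forcing it, and finish while still holding it upright at that depth. Leave the bottles, glassware and pipette on the bench alone.

Things in the scene. Friction and masses are not known exactly. Their poses are not given: they have to be found in the camera images.
- lock_knob (a joint): angle of the red knob of the clamp, rad, growing clockwise seen from above. It rests unlocked at its stop at 0, resists with up to about 0.1 N m, clicks over its dead centre at 0.65 and then springs on to its locked rest at the stop at 1.3. Turning it from one rest to the other moves the blue front plate 5 mm towards the white one
- knob_grip (a point): centre of the knob's red grip bar, on the vertical knob axis, 74 mm above the bench. The bar is 44 mm long, 12 mm wide and 26 mm tall (13 mm above and below this point), stands on a black disc of 42 mm diameter, and lies along this frame's x axis (the frame turns with the knob). The knob is on the robot's side of the clamp, 100 mm from the slot
- clamp: grey casting clamp fixed to the bench: base 190 x 100 x 15 mm with the knob tower (top 52 mm high) on the robot's side and the two plates. Origin on the bench below the slot; x points from the knob to the slot (across the plates), z up. Nothing of it is higher than 108 mm
- rear_plate: white upright plate, 64 mm wide, fixed, the far side of the slot; its slot face is the plane x = 0 of its frame (x points away from the slot and the robot, y along the slot). Where it sits in the clamp differs from time to time by up to 2 mm along x. Origin at bench height
- slot_mouth (a point): middle of the white plate's slot face at the slot's mouth, 100 mm above the bench; axes as the rear plate. The slot lies on its -x side, open upwards. Locked, it is 9 to 11 mm wide here (along x) and narrows by 2 mm per 10 mm of depth; 45 degree lips, up to 108 mm high, widen the entry. Plates reach 50 mm down, open below. The blade begins to drag 25 to 35 mm down
- front_plate: blue leaning plate, 60 mm wide, on the robot's side of the slot, pressed by springs: it yields to -x by 1 mm for every 4 N (at most 8 mm). Once the blade touches both plates, each further 5 mm down adds about 4 N of press. Snug is a press of 2 to 20 N, felt as some 5 to 20 N of downward push
- blade: spacer blade standing in its stand: steel blade 4 mm thick, 36 mm wide, 65 mm of it showing, pointing down, with an orange handle 18 x 46 x 36 mm on top. Origin at the centre of the blade's lower edge; x across the thickness, y along the width, z up to the handle, which spans 65 to 101 mm from the origin
- blade_grip (a point): centre of the orange handle, 83 mm above the blade's lower edge; axes as the blade (pinch it across x, 18 mm thick)
- stand: grey stand of the blade, fixed: foot 90 x 90 x 10 mm and two bars 60 mm long, their top at 85 mm, between which the blade hangs in an 8 mm slot along the stand's y, the handle resting on the bars. Origin at the centre of its underside
- bottle_a: white screw-cap reagent bottle, 60 mm across, 125 mm tall; bystander; origin at the centre of its underside
- bottle_b: white screw-cap reagent bottle, 60 mm across, 125 mm tall; bystander; origin at the centre of its underside; blue label
- bottle_c: grey screw-cap reagent bottle, 60 mm across, 125 mm tall; bystander; origin at the centre of its underside
- beaker: clear open beaker, 68 mm across, 85 mm tall; bystander; origin at the centre of its underside
- flask: small white volumetric flask, 64 mm across, 130 mm tall; bystander; origin at the centre of its underside
- cylinder: amber measuring cylinder, foot 68 mm across, 152 mm tall; bystander; origin at the centre of its underside
- pipette: black and white pipette lying on the bench, 250 mm long, 26 mm thick; bystander; origin about its middle, lies along its x
Mind the look-alikes: they are no part of the job. Of the things like the blade, leave any that is purple; of the rest the larger one is meant.

How it is judged (in metres and radians):
On the way, in this order (a step that is already met when the one before it is completed fails the run):
1. the knob has clicked over into its locked position (value of joint lock_knob above 1.1 rad), for 0.2 s.
2. the blade is held snug between both plates (contact force between blade and front_plate between 2 and 20 N and contact force between blade and rear_plate above 1 N and contact force between the fingers and blade above 3 N and z of blade in the frame of slot_mouth below -0.012 m and horizontal distance between blade and slot_mouth below 0.02 m and angle between blade's own z axis and vertical below 0.15 rad and value of joint lock_knob above 1.1 rad), for 0.3 s.
At the end, for the whole second after the job is handed in: The knob is locked (above 1.1 rad); the blade is held by the fingers (over 3 N), upright within 0.15 rad, at rest, its lower edge at least 12 mm below the slot mouth and within 20 mm of it sideways, pressing the blue plate with 2 to 20 N and the white plate with over 1 N (all of step 2 and linear speed of blade below 0.01 m/s); the arm keeps its last pose, push and grip.
It fails at once if the blade is put into the slot before the knob is locked (value of joint lock_knob below 0.9 rad and horizontal distance between blade and slot_mouth below 0.03 m and z of blade in the frame of slot_mouth below -0.005 m).
It fails at once if the blade is forced: it presses the blue plate with more than 32 N (contact force between blade and front_plate above 32 N).
It fails at once if a bystander is moved by more than 40 mm or tipped over (distance of any of bottle_a, bottle_b, bottle_c, beaker, flask, cylinder, pipette from where it was at the start of the episode above 0.04 m or angle between any of bottle_a, bottle_b, bottle_c, beaker, flask, cylinder, pipette's own z axis and vertical above 0.5 rad).
It also fails if it takes over 58 s, if anything falls off the work surface, if the arm or the gripper's body presses on something with over 40 N, if the wrist force passes 120 N, or if a joint passes its speed limit or range.

## Working session

There is one attempt and no reset: what is moved stays moved. The work goes in short steps, Python scripts to look and compute and a shell command to move; the robot and the scene stay as the last step left them, time stands still between calls to the robot, and variables do not carry over. Pictures are saved under pics/ and viewed, at most 10 in all, crops included, and the job is handed in when it is done.

```bash
mkdir -p pics
python3 - <<'E'
from plant import bot
import cv2
for n in("scene","top"):
    im=bot.capture(n); cv2.imwrite(f"pics/{n}0.png",im)
    print(n,bot.camera_params(n))
print(bot.get_obs())
E
```

```text
scene {'fovy': 45.51618478883096, 'cx': 288.65079807375173, 'cy': 203.8097058604913, 'camera_from_world': array([[-6.34704255e-01,  7.72750009e-01, -2.81630504e-03,
         3.44031981e+02],
       [ 4.80509278e-01,  3.91810559e-01, -7.84598827e-01,
        -2.19982797e+02],
       [-6.05195293e-01, -4.99341475e-01, -6.19997378e-01,
         1.71895262e+03],
       [ 0.00000000e+00,  0.00000000e+00,  0.00000000e+00,
         1.00000000e+00]])}
top {'fovy': 51.86694632459012, 'cx': 277.8953226304608, 'cy': 203.67573515958668, 'camera_from_world': array([[ 2.68971185e-02, -9.99602330e-01, -8.46913188e-03,
         2.26784017e+01],
       [-9.91362168e-01, -2.55855511e-02, -1.28632931e-01,
         5.80740924e+02],
       [ 1.28365090e-01,  1.18558321e-02, -9.91656111e-01,
         1.29377315e+03],
       [ 0.00000000e+00,  0.00000000e+00,  0.00000000e+00,
         1.00000000e+00]])}
{'time': 0.1, 'joint_positions': array([-1.28695912e+00,  3.42646947e-01,  1.52489511e+00, -1.83646770e-06,
        1.27539094e+00, -1.45999581e-01]), 'dq': array([-0.00245692, -0.00088544, -0.00226135, -0.00024964, -0.00050922,
        0.00137223]), 'tau': array([ 1.25245693e-03, -4.32006383e+01, -2.44694960e+01,  7.19551393e-02,
        5.26176696e-02, -6.50677021e-05]), 'tool_pos': array([ 218.70701191, -476.91746751,  243.12681632]), 'tcp_rot': array([-3.14026632e+00, -1.93257438e-04,  4.29837193e-01]), 'contact_force': array([0.40041553, 0.18015411, 0.60703065]), 'moment': array([ 0.007642  , -0.02449421,  0.00055478]), 'finger_force': 0.0, 'grip_width': 91.59667716124056}
```

View pics/scene0.png

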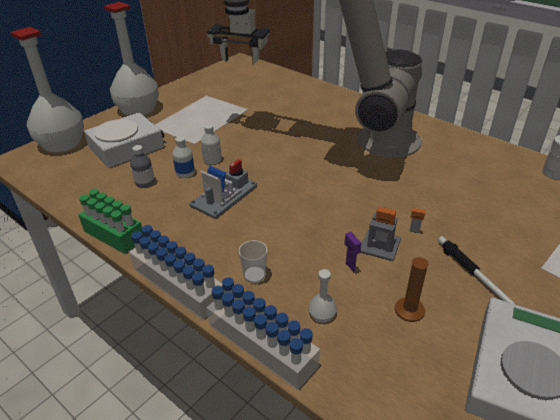

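View pics/top0.png

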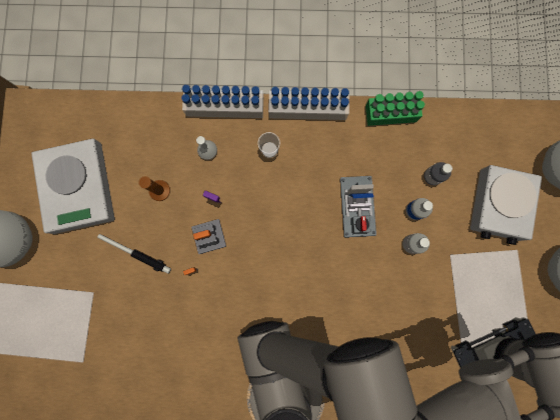

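Blade-like things in the top view: purple (212,196), small orange (190,271), and larger orange in the stand (204,235). The last fits (not purple, larger). The clamp is at (358,205), with its red knob at (363,225). I'll confirm with enlarged crops.

Run:
```python
import cv2,numpy as np
t=cv2.imread("pics/top0.png");s=cv2.imread("pics/scene0.png")
def c(im,x,y,w,h,k): return cv2.resize(im[y:y+h,x:x+w],None,fx=k,fy=k,interpolation=cv2.INTER_CUBIC)
a=np.hstack([c(t,330,170,50,75,8),c(t,180,215,50,75,8)])
cv2.imwrite("pics/c1.png",a)
a=np.hstack([c(s,190,150,70,70,5.6),c(s,360,200,70,70,5.6)])
cv2.imwrite("pics/c2.png",a)
```

```text
(no output)
```

View pics/c1.png

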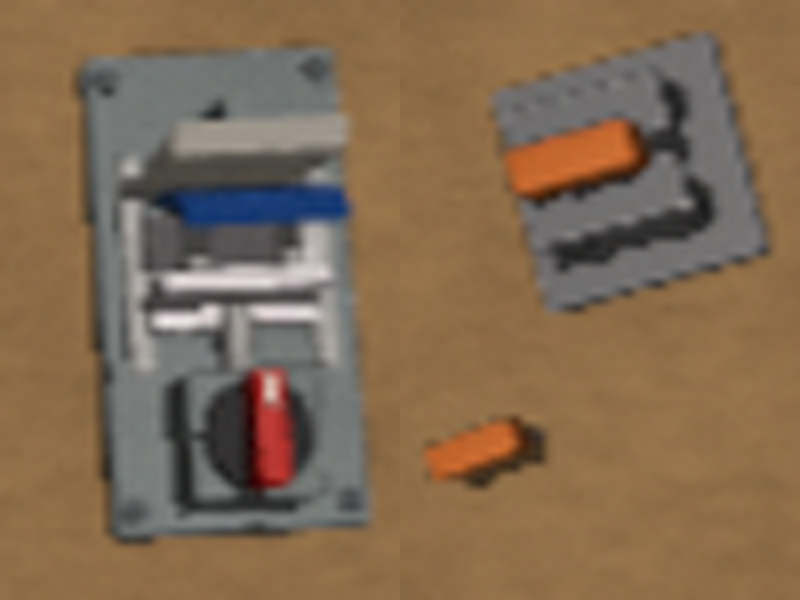

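View pics/c2.png

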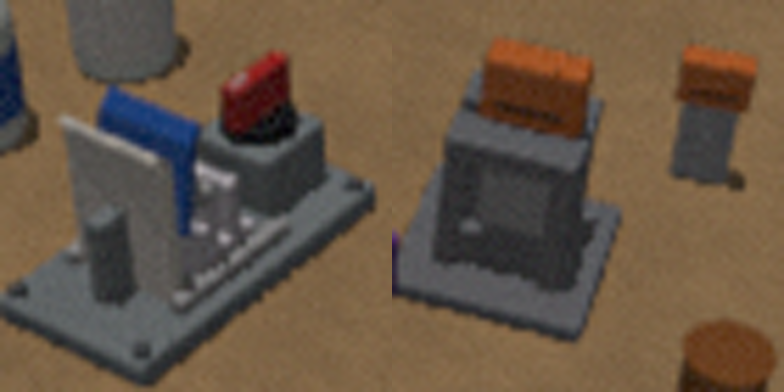

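The crops confirm it: the larger orange handle sits in the grey stand (crop centre ~(575,157)), and the small orange one is off the stand. The red bar lies roughly along the clamp's axis. Next I'll fit box silhouettes to both views.

```bash
cat > h.py <<'E'
import cv2,numpy as np
from plant import bot
from scipy.optimize import minimize
P={n:bot.camera_params(n) for n in("scene","top")}
def proj(n,X):
    p=P[n];f=210/np.tan(np.radians(p["fovy"]/2));T=p["camera_from_world"]
    c=np.atleast_2d(X)@T[:3,:3].T+T[:3,3]
    return np.c_[p["cx"]+f*c[:,0]/c[:,2],p["cy"]+f*c[:,1]/c[:,2]]
def ray(n,u,v,z):
    p=P[n];f=210/np.tan(np.radians(p["fovy"]/2));T=p["camera_from_world"];R=T[:3,:3]
    C=-R.T@T[:3,3];d=R.T@[(u-p["cx"])/f,(v-p["cy"])/f,1]
    return C+d*(z-C[2])/d[2]
def box(x,y,yaw,z,d):
    c=np.array([[i,j,k] for i in(-.5,.5) for j in(-.5,.5) for k in(-.5,.5)])*d
    R=np.array([[np.cos(yaw),-np.sin(yaw),0],[np.sin(yaw),np.cos(yaw),0],[0,0,1]])
    return c@R.T+[x,y,z]
def fit(masks,x0,z,d):
    S=8
    def cost(q,n,full=False):
        h=cv2.convexHull(proj(n,box(q[0],q[1],q[2],z,d)).astype(np.float32))[:,0]
        m=masks[n];o=np.array(h.mean(0)-40).astype(int)
        w=np.zeros((80*S,80*S),np.uint8)
        cv2.fillPoly(w,[np.round((h-o+.5)*S).astype(np.int32)],1)
        w=cv2.resize(w.astype(np.float32),(80,80),interpolation=cv2.INTER_AREA)
        return np.abs(w-m[o[1]:o[1]+80,o[0]:o[0]+80]).sum()/m.sum()
    out={}
    for k in [["top"],["scene"],["top","scene"]]:
        if not all(n in masks for n in k):continue
        r=min((minimize(lambda q:sum(cost(q,n) for n in k),x0,method="Nelder-Mead",options=dict(initial_simplex=np.array(x0)+s*np.array([[0,0,0],[8,0,0],[0,8,0],[0,0,.2]]))) for s in(1,-1)),key=lambda r:r.fun)
        out["+".join(k)]=(r.x.round(3),round(r.fun,3))
    return out
def hue(im,lo,hi,roi,s=130,v=60):
    h=cv2.cvtColor(im,cv2.COLOR_BGR2HSV).astype(int);m=((h[...,0]-lo)%180<=(hi-lo))&(h[...,1]>s)&(h[...,2]>v)
    o=np.zeros(m.shape,np.float32);x,y,w,hh=roi;o[y:y+hh,x:x+w]=m[y:y+hh,x:x+w];return o
E
python3 - <<'E'
from h import *
t=cv2.imread("pics/top0.png");s=cv2.imread("pics/scene0.png")
def roi8(px,py,x0,y0): return (px+.5)/8-.5+x0,(py+.5)/8-.5+y0
for a in [(82,62),(332,50),(368,523),(115,540)]: print("base",ray("top",*roi8(*a,330,170),15).round(1))
k=ray("top",*roi8(270,430,330,170),80); b=ray("top",*roi8(575,155,180,215),105);print(k,b)
m={"top":hue(t,-10,6,(350,205,35,35)),"scene":hue(s,-10,6,(222,150,30,30))}
print("knob",fit(m,[k[0],k[1],0.],74,[44,12,26]))
m={"top":hue(t,5,20,(190,222,28,22)),"scene":hue(s,5,20,(370,202,32,28))}
print("handle z103",fit(m,[b[0],b[1],.2],103,[18,46,36]))
for a in [(492,97),(715,32),(770,250),(555,310)]: print("stand",ray("top",*roi8(a[0]-400,a[1],180,215),10).round(1))
E
```

```text
base [ 671.8 -154.9   15. ]
base [ 679.1 -253.4   15. ]
base [ 493.  -267.1   15. ]
base [ 483.8 -169.3   15. ]
[ 522.35850075 -217.0061898    80.        ] [480.74965514 111.51397067 105.        ]
knob {'top': (array([ 5.24341e+02, -2.18853e+02,  6.90000e-02]), np.float64(0.461)), 'scene': (array([ 5.23567e+02, -2.17766e+02,  2.80000e-01]), np.float64(0.391)), 'top+scene': (array([ 5.22969e+02, -2.18671e+02,  1.94000e-01]), np.float64(0.918))}
handle z103 {'top': (array([4.73450e+02, 1.03218e+02, 1.54000e-01]), np.float64(0.936)), 'scene': (array([530.191,  91.226,  -0.958]), np.float64(0.61)), 'top+scene': (array([511.079,  96.043,  -0.984]), np.float64(1.471))}
stand [503.9 308.2  10. ]
stand [531.7 221.9  10. ]
stand [447.2 196.7  10. ]
stand [421.8 279.3  10. ]
```

Run:
```python
from h import *
t=cv2.imread("pics/top0.png");s=cv2.imread("pics/scene0.png")
for S,V in((90,40),(110,30)):
    m={"top":hue(t,-12,8,(350,205,35,35),S,V),"scene":hue(s,-12,8,(222,150,30,30),S,V)}
    print("knob",[int(x.sum()) for x in m.values()],fit(m,[522.,-218,0.1],74,[44,12,26]))
    m={"top":hue(t,4,20,(190,222,24,22),150,V+30),"scene":hue(s,4,20,(374,202,23,26),150,V+30)}
    print("handle",[int(x.sum()) for x in m.values()],fit(m,[476.,260,.3],103,[18,46,36]))
cv2.imwrite("pics/m.png",0)
st=np.array([[503.9,308.2],[531.7,221.9],[447.2,196.7],[421.8,279.3]]);print(st.mean(0),np.arctan2(*(st[0]-st[3])[::-1]),np.arctan2(*(st[1]-st[2])[::-1]))
```

```text
knob [87, 119] {'top': (array([ 5.23474e+02, -2.17291e+02,  9.30000e-02]), np.float64(0.213)), 'scene': (array([ 5.24443e+02, -2.16044e+02,  1.66000e-01]), np.float64(0.131)), 'top+scene': (array([ 5.23634e+02, -2.16948e+02,  1.26000e-01]), np.float64(0.362))}
handle [111, 237] {'top': (array([4.75287e+02, 2.57895e+02, 2.75000e-01]), np.float64(0.199)), 'scene': (array([4.75159e+02, 2.55076e+02, 4.65000e-01]), np.float64(0.292)), 'top+scene': (array([4.75179e+02, 2.56588e+02, 3.27000e-01]), np.float64(0.536))}
knob [78, 117] {'top': (array([ 5.23670e+02, -2.17268e+02,  1.12000e-01]), np.float64(0.247)), 'scene': (array([ 5.24518e+02, -2.15753e+02,  1.85000e-01]), np.float64(0.141)), 'top+scene': (array([ 5.23850e+02, -2.16826e+02,  1.37000e-01]), np.float64(0.429))}
handle [117, 245] {'top': (array([4.75315e+02, 2.56968e+02, 2.43000e-01]), np.float64(0.149)), 'scene': (array([4.75159e+02, 2.55076e+02, 4.65000e-01]), np.float64(0.25)), 'top+scene': (array([4.75257e+02, 2.56479e+02, 2.94000e-01]), np.float64(0.436))}
[476.15  251.525] 0.33846411422935874 0.28982742377118087[ WARN:0@1.950] global loadsave.cpp:1063 imwrite_ Unsupported depth image for selected encoder is fallbacked to CV_8U.
```

```bash
python3 -m pendant '[[[1,0.87,0],[0,0,-0.28],0],[[1,0.87,0],[0,0,-0.28],0],[[1,0.87,0],[0,0,-0.28],0],[[1,0.87,0],[0,0,-0.28],0],[[1,0.87,0],[0,0,-0.28],0],[[1,0.87,0],[0,0,-0.28],0],[[1,0.87,0],[0,0,-0.28],0],[[1,0.87,0],[0,0,-0.28],0],[[1,0.87,0],[0,0,-0.28],0],[[1,0.87,0],[0,0,-0.28],0]]'
```

```text
time: 0.93
tool_pos: [519.9, -214.5, 243.4]
tcp_rot: [-3.141, 0.001, 0.092]
contact_force: [0.4, 0.2, 0.2]
grip_width: 46.0
finger_force: 0.0
```

```bash
python3 -m pendant '[[[0.13,-0.08,-0.6],[0,0,0],0],[[0,0,-0.8],[0,0,0],0],[[0,0,-0.8],[0,0,0],0],[[0,0,-0.8],[0,0,0],0],[[0,0,-0.8],[0,0,0],0],[[0,0,-0.8],[0,0,0],0],[[0,0,-0.5],[0,0,0],0],[[0,0,-0.3],[0,0,0],0],[[0,0,0],[0,0,0],0],[[0,0,0],[0,0,0],0]]' && python3 -c "
from h import *
t=bot.capture('scene');cv2.imwrite('pics/k.png',cv2.resize(t[100:220,160:320],None,fx=5,fy=5,interpolation=2))"
```

```text
time: 1.77
tool_pos: [522.8, -218.7, 81.8]
tcp_rot: [-3.142, 0.0, 0.094]
contact_force: [0.6, 0.4, 0.2]
grip_width: 45.8
finger_force: 0.0
```

View pics/k.png

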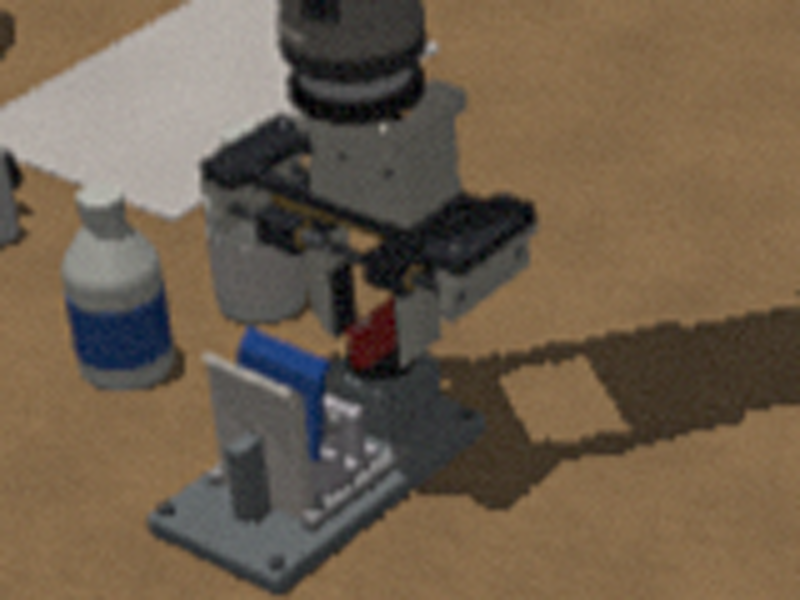

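The fingers straddle the red bar (pixels (375,335)) and the bottles are clear, so I'll close.

```bash
python3 -m pendant '[[[0,0,0],[0,0,0],-1],[[0,0,0],[0,0,0],-1],[[0,0,0],[0,0,0],-1],[[0,0,0],[0,0,0],-1],[[0,0,0],[0,0,0],-1],[[0,0,0],[0,0,0],-1],[[0,0,0],[0,0,0],-1],[[0,0,0],[0,0,0],-1],[[0,0,0],[0,0,0],-1],[[0,0,0],[0,0,0],-1]]'
```

```text
time: 2.65
tool_pos: [522.6, -217.4, 82.0]
tcp_rot: [-3.14, 0.0, 0.093]
contact_force: [0.3, 5.8, 2.9]
grip_width: 12.0
finger_force: 30.0
```

```bash
python3 -m pendant '[[[0,0.05,0],[0,0,-0.9],-1],[[0,0,0],[0,0,-0.9],-1],[[0,0,0],[0,0,-0.9],-1],[[0,0,0],[0,0,-0.9],-1],[[0,0,0],[0,0,-0.9],-1],[[0,0,0],[0,0,-0.9],-1],[[0,0,0],[0,0,-0.9],-1],[[0,0,0],[0,0,-0.9],-1],[[0,0,0],[0,0,-0.9],-1],[[0,0,0],[0,0,-0.9],-1]]'; python3 -m pendant '[[[0,0,0],[0,0,-0.9],-1],[[0,0,0],[0,0,-0.9],-1],[[0,0,0],[0,0,0],-1],[[0,0,0],[0,0,0],-1],[[0,0,0],[0,0,0],-1],[[0,0,0],[0,0,0],-1],[[0,0,0],[0,0,0],1],[[0,0,0],[0,0,0],1],[[0,0,0],[0,0,0],1],[[0,0,0],[0,0,0],1]]'
```

```text
time: 3.48
tool_pos: [522.7, -217.2, 82.0]
tcp_rot: [3.141, -0.0, -0.992]
contact_force: [-1.3, -0.6, 1.6]
grip_width: 11.8
finger_force: 30.0
time: 4.32
tool_pos: [522.7, -217.1, 81.5]
tcp_rot: [3.141, 0.0, -1.202]
contact_force: [-1.1, 0.7, 0.3]
grip_width: 33.6
finger_force: 0.0
```

```bash
python3 -m pendant '[[[0,0,0.8],[0,0,0],0],[[0,0,1],[0,0,0],0],[[0,0,1],[0,0,0],0],[[0,0,1],[0,0,0],0],[[0,0.7,1],[0,0,0.8],0],[[-0.1,1,0.2],[0,0,0.8],0],[[-0.1,1,0],[0,0,0.8],0],[[-0.1,1,0],[0,0,0.8],0],[[-0.1,1,0],[0,0,0.8],0],[[-0.1,1,0],[0,0,0.8],0]]'; python3 -m pendant '[[[-0.1,1,0],[0,0,0.8],0],[[-0.1,1,0],[0,0,0.8],0],[[-0.1,1,0],[0,0,0.8],0],[[-0.1,1,0],[0,0,0.8],0],[[-0.1,1,0],[0,0,0.8],0],[[-0.1,1,0],[0,0,0.8],0],[[-0.1,1,0],[0,0,0.8],0],[[-0.1,1,0],[0,0,0.8],0],[[-0.1,1,0],[0,0,0.8],0],[[-0.1,1,0],[0,0,0.8],0]]'; python3 -c "
from h import *
t=bot.capture('top');s=bot.capture('scene');cv2.imwrite('pics/t2.png',t);cv2.imwrite('pics/s2.png',s)
c=lambda im,x,y,w,h,k: cv2.resize(im[y:y+h,x:x+w],None,fx=k,fy=k,interpolation=2)
cv2.imwrite('pics/c3.png',np.hstack([c(t,335,170,45,70,8),c(s,190,150,54,70,8)]))"
```

```text
time: 5.15
tool_pos: [507.3, -44.8, 231.7]
tcp_rot: [-3.142, -0.0, -0.621]
contact_force: [-0.7, 0.8, 0.2]
grip_width: 46.3
finger_force: 0.0
time: 5.98
tool_pos: [477.3, 255.3, 231.7]
tcp_rot: [3.141, 0.0, 0.339]
contact_force: [0.6, -0.1, 0.3]
grip_width: 45.9
finger_force: 0.0
```

View pics/c3.png

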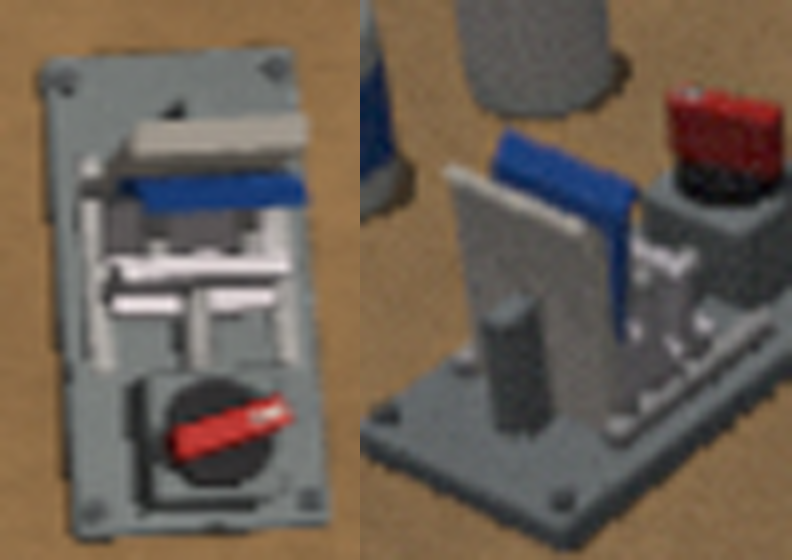

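The knob is locked: the bar turned about 75° in the top view and the blue plate has moved in. Next, the descent onto the handle, plus a calculation of the slot edges.

```bash
python3 -m pendant '[[[-0.07,0.04,-0.5],[0,0,-0.25],0],[[0,0,-0.8],[0,0,0],0],[[0,0,-0.8],[0,0,0],0],[[0,0,-0.8],[0,0,0],0],[[0,0,-0.6],[0,0,0],0],[[0,0,-0.4],[0,0,0],0],[[0,0,-0.2],[0,0,0],0],[[0,0,-0.09],[0,0,0],0],[[0,0,0],[0,0,0],0],[[0,0,0],[0,0,0],0]]'
python3 - <<'E'
from h import *
for nm,py in(("white far",117),("white near/edge",152),("band end/blue top",178),("blue lower",206)):
    u,v=(215.5)/8-.5+335,(py+.5)/8-.5+170
    print(nm,ray("top",u,v,108).round(1),ray("top",u,v,100).round(1))
t=cv2.imread("pics/t2.png");s=cv2.imread("pics/s2.png")
m={"top":hue(t,-12,8,(350,205,35,35),90,40),"scene":hue(s,-12,8,(250,145,45,40),90,40)}
print(fit(m,[522.,-217,-1.2],74,[44,12,26]))
for y in (-230,-190):
  for x,z in((628,108),(620,108),(612,100)): print(x,y,z,((proj("scene",[x,y,z])+.5-[190,150])*8-.5+[360,0]).round())
E
```

```text
time: 6.92
tool_pos: [475.5, 254.4, 105.8]
tcp_rot: [3.141, 0.001, 0.303]
contact_force: [0.5, 0.6, -0.6]
grip_width: 46.1
finger_force: 5.8
white far [ 634.7 -206.1  108. ] [ 636.2 -207.6  100. ]
white near/edge [ 621.7 -206.1  108. ] [ 623.1 -207.6  100. ]
band end/blue top [ 612.1 -206.2  108. ] [ 613.4 -207.6  100. ]
blue lower [ 601.8 -206.2  108. ] [ 603.  -207.6  100. ]
{'top': (array([ 523.313, -217.033,   -1.228]), np.float64(0.229)), 'scene': (array([ 522. , -217. ,   -1.2]), np.float64(inf)), 'top+scene': (array([ 522. , -217. ,   -1.2]), np.float64(inf))}
628 -230 108 [[481. 165.]]
620 -230 108 [[498. 155.]]
612 -230 100 [[517. 164.]]
628 -190 108 [[562. 207.]]
620 -190 108 [[579. 197.]]
612 -190 100 [[598. 205.]]h.py:25: RuntimeWarning: divide by zero encountered in scalar divide
  return np.abs(w-m[o[1]:o[1]+80,o[0]:o[0]+80]).sum()/m.sum()
  np.max(np.abs(fsim[0] - fsim[1:])) <= fatol):
```

The finger force at 46 mm shows I'm across the handle's wide side. I'll open, rise and turn 90° to pinch the 18 mm thickness.

```bash
python3 -m pendant '[[[0,0,0],[0,0,0],1],[[0,0,0],[0,0,0],1],[[0,0,0],[0,0,0],1],[[0,0,0],[0,0,0],1],[[0,0,0.5],[0,0,0],1],[[0,0,1],[0,0,0],1],[[0,0,0.5],[0,0,0.9],1],[[0,0,0],[0,0,0.9],1],[[0,0,0],[0,0,0.9],1],[[0,0,0],[0,0,0.9],1]]'; python3 -m pendant '[[[0,0,0],[0,0,0.9],0.2],[[0,0,0],[0,0,0.9],0.2],[[0,0,0],[0,0,0.9],0.2],[[0,0,0],[0,0,0.9],0.2],[[0,0,0],[0,0,0.9],0.2],[[0,0,0],[0,0,0.9],0.2],[[0,0,0],[0,0,0.9],0.2],[[0,0,0],[0,0,0.9],0.2],[[0,0,0],[0,0,0.9],0.2],[[0,0,0],[0,0,0.9],0.2]]'; python3 -c "
from h import *
t=bot.capture('scene');cv2.imwrite('pics/b.png',cv2.resize(t[150:270,320:480],None,fx=5,fy=5,interpolation=2))"
```

```text
time: 7.75
tool_pos: [475.7, 255.1, 166.6]
tcp_rot: [3.141, -0.001, 0.741]
contact_force: [-0.2, -0.1, -0.8]
grip_width: 91.8
finger_force: 0.0
time: 8.58
tool_pos: [475.6, 255.0, 166.1]
tcp_rot: [3.141, 0.0, 1.821]
contact_force: [0.8, 0.3, 0.1]
grip_width: 54.8
finger_force: 0.0
```

View pics/b.png

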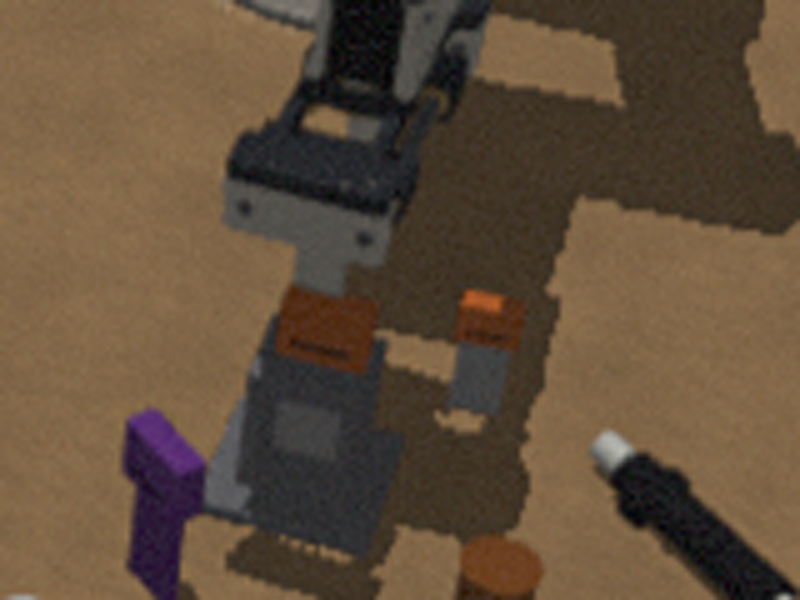

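The blade is still upright in the stand (handle at (325,330)), with the fingers now across its thickness. I'll descend and pinch.

```bash
python3 -m pendant '[[[0,0,-0.5],[0,0,0.4],0.2],[[0,0,-0.7],[0,0,0],0.2],[[0,0,-0.5],[0,0,0],0.2],[[0,0,-0.3],[0,0,0],0.2],[[0,0,0],[0,0,0],0.2],[[0,0,0],[0,0,0],-1],[[0,0,0],[0,0,0],-1],[[0,0,0],[0,0,0],-1],[[0,0,0],[0,0,0],-1],[[0,0,0],[0,0,0],-1]]';python3 -m pendant '[[[0,0,0],[0,0,0],-1],[[0,0,0],[0,0,0],-1],[[0,0,0],[0,0,0],-1],[[0,0,0],[0,0,0],-1],[[0,0,0],[0,0,0],-1],[[0,0,0],[0,0,0],-1],[[0,0,0],[0,0,0],-1],[[0,0,0],[0,0,0],-1],[[0,0,0],[0,0,0],-1],[[0,0,0],[0,0,0],-1]]'
```

```text
time: 9.47
tool_pos: [475.9, 255.2, 106.7]
tcp_rot: [3.14, -0.0, 1.864]
contact_force: [-0.4, -0.4, -0.9]
grip_width: 26.3
finger_force: 0.0
time: 10.3
tool_pos: [475.7, 255.1, 106.4]
tcp_rot: [3.141, -0.0, 1.864]
contact_force: [-1.0, 0.2, 4.6]
grip_width: 18.0
finger_force: 30.0
```

```bash
python3 -m pendant '[[[0,0,0.3],[0,0,0],-1],[[0,0,0.7],[0,0,0],-1],[[0,0,0.9],[0,0,0],-1],[[0,0,0.9],[0,0,0],-1],[[0,0,0.9],[0,0,0],-1],[[0,0,0.7],[0,0,0],-1],[[0,0,0.3],[0,0,0],-1],[[0.1,-0.3,0],[0,0,-0.1],-1],[[0.3,-0.8,0],[0,0,-0.1],-1],[[0.3,-0.9,0],[0,0,-0.1],-1]]';python3 -m pendant '[[[0.3,-0.9,0],[0,0,-0.1],-1],[[0.3,-0.9,0],[0,0,-0.1],-1],[[0.3,-0.9,0],[0,0,-0.1],-1],[[0.3,-0.9,0],[0,0,-0.1],-1],[[0.3,-0.9,0],[0,0,-0.1],-1],[[0.3,-0.9,0],[0,0,-0.1],-1],[[0.3,-0.9,0],[0,0,-0.1],-1],[[0.3,-0.9,0],[0,0,-0.1],-1],[[0.3,-0.9,0],[0,0,-0.1],-1],[[0.3,-0.9,0],[0,0,-0.1],-1]]'
```

```text
time: 11.13
tool_pos: [495.9, 194.6, 245.4]
tcp_rot: [-3.139, -0.0, 1.829]
contact_force: [0.7, 0.3, -1.1]
grip_width: 17.3
finger_force: 30.0
time: 11.97
tool_pos: [585.9, -77.0, 244.8]
tcp_rot: [-3.138, -0.001, 1.706]
contact_force: [0.8, 0.5, -0.5]
grip_width: 17.6
finger_force: 30.0
```

```bash
python3 -m pendant '[[[0.2,-0.9,0],[0,0,-0.1],-1],[[0.2,-0.9,0],[0,0,-0.1],-1],[[0.2,-0.9,0],[0,0,-0.1],-1],[[0.2,-0.8,0],[0,0,-0.1],-1],[[0.15,-0.5,0],[0,0,0],-1],[[0.13,-0.4,0],[0,0,0],-1],[[0,0,-0.3],[0,0,0],-1],[[0,0,-0.4],[0,0,0],-1],[[0,0,0],[0,0,0],-1],[[0,0,0],[0,0,0],-1]]'; python3 -c "
from h import *
t=bot.capture('scene');u=bot.capture('top');cv2.imwrite('pics/i.png',np.hstack([cv2.resize(t[120:220,175:255],None,fx=5,fy=5,interpolation=2),cv2.resize(u[140:240,320:400],None,fx=5,fy=5,interpolation=2)]))"
```

```text
time: 12.8
tool_pos: [617.9, -206.2, 223.8]
tcp_rot: [-3.138, -0.002, 1.66]
contact_force: [1.3, -0.2, 0.2]
grip_width: 18.0
finger_force: 30.0
```

View pics/i.png

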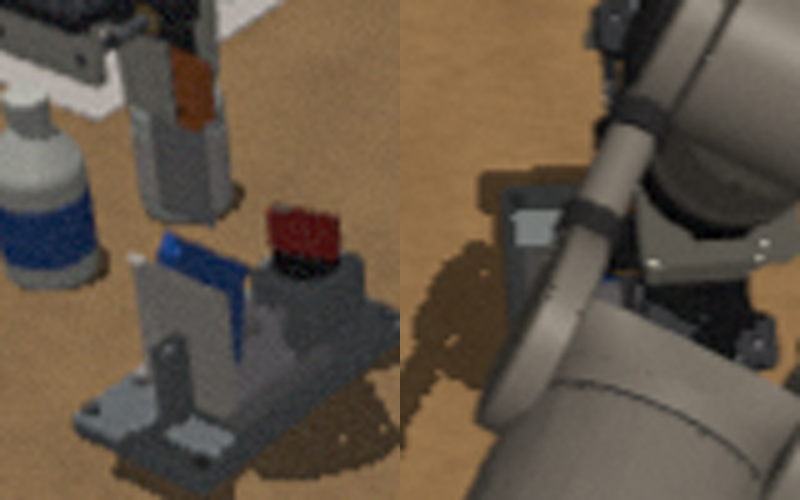

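The blade hangs upright over the slot, its edge at about (190,220) against the bottle behind and with the arm hiding the top view. I'll descend slowly and feel for contact.

```bash
python3 -m pendant '[[[0.02,-0.08,-0.3],[0,0,0],-1],[[0,0,-0.3],[0,0,0],-1],[[0,0,-0.2],[0,0,0],-1],[[0,0,-0.2],[0,0,0],-1],[[0,0,-0.1],[0,0,0],-1],[[0,0,-0.1],[0,0,0],-1],[[0,0,-0.1],[0,0,0],-1],[[0,0,0],[0,0,0],-1],[[0,0,0],[0,0,0],-1],[[0,0,0],[0,0,0],-1]]'
```

```text
time: 13.73
tool_pos: [619.7, -209.4, 187.4]
tcp_rot: [3.141, 0.0, 1.66]
contact_force: [0.6, 0.3, -0.8]
grip_width: 17.6
finger_force: 30.0
```

```bash
python3 -m pendant '[[[0,0,-0.1],[0,0,0],-1],[[0,0,-0.1],[0,0,0],-1],[[0,0,-0.1],[0,0,0],-1],[[0,0,-0.1],[0,0,0],-1],[[0,0,-0.1],[0,0,0],-1],[[0,0,0],[0,0,0],-1],[[0,0,0],[0,0,0],-1],[[0,0,0],[0,0,0],-1],[[0,0,0],[0,0,0],-1],[[0,0,0],[0,0,0],-1]]'
```

```text
time: 14.57
tool_pos: [619.7, -209.4, 172.3]
tcp_rot: [3.141, 0.0, 1.66]
contact_force: [0.4, 0.4, -1.1]
grip_width: 17.5
finger_force: 30.0
```

```bash
for i in 1; do python3 -m pendant '[[[0.02,0,0],[0,0,0],-1],[[0.02,0,0],[0,0,0],-1],[[0,0,0],[0,0,0],-1],[[0,0,0],[0,0,0],-1],[[0,0,0],[0,0,0],-1],[[0,0,0],[0,0,0],-1],[[0,0,0],[0,0,0],-1],[[0,0,0],[0,0,0],-1],[[0,0,0],[0,0,0],-1],[[0,0,0],[0,0,0],-1]]'; done; python3 -m pendant '[[[0.02,0,0],[0,0,0],-1],[[0.02,0,0],[0,0,0],-1],[[0,0,0],[0,0,0],-1],[[0,0,0],[0,0,0],-1],[[0,0,0],[0,0,0],-1],[[0,0,0],[0,0,0],-1],[[0,0,0],[0,0,0],-1],[[0,0,0],[0,0,0],-1],[[0,0,0],[0,0,0],-1],[[0,0,0],[0,0,0],-1]]'
```

```text
time: 15.4
tool_pos: [620.7, -209.3, 172.0]
tcp_rot: [-3.142, -0.0, 1.66]
contact_force: [-1.2, -0.1, -0.2]
grip_width: 17.6
finger_force: 30.0
time: 16.23
tool_pos: [621.1, -209.3, 171.9]
tcp_rot: [-3.139, -0.001, 1.66]
contact_force: [-5.7, -0.2, 2.2]
grip_width: 18.2
finger_force: 30.0
```

White found (-5.7 N along x). Now further down, in stages.

```bash
python3 -m pendant '[[[-0.01,0,-0.05],[0,0,0],-1],[[0,0,-0.05],[0,0,0],-1],[[0,0,-0.05],[0,0,0],-1],[[0,0,-0.05],[0,0,0],-1],[[0,0,-0.05],[0,0,0],-1],[[0,0,-0.05],[0,0,0],-1],[[0,0,0],[0,0,0],-1],[[0,0,0],[0,0,0],-1],[[0,0,0],[0,0,0],-1],[[0,0,0],[0,0,0],-1]]'
```

```text
time: 17.07
tool_pos: [621.0, -209.3, 162.5]
tcp_rot: [-3.14, -0.001, 1.66]
contact_force: [-5.4, -0.2, -1.2]
grip_width: 18.0
finger_force: 30.0
```

```bash
python3 -m pendant '[[[0,0,0],[0,0,0],-1],[[0,0,-0.03],[0,0,0],-1],[[0,0,-0.03],[0,0,0],-1],[[0,0,-0.03],[0,0,0],-1],[[0,0,-0.03],[0,0,0],-1],[[0,0,0],[0,0,0],-1],[[0,0,0],[0,0,0],-1],[[0,0,0],[0,0,0],-1],[[0,0,0],[0,0,0],-1],[[0,0,0],[0,0,0],-1]]'
```

```text
time: 17.9
tool_pos: [621.0, -209.4, 159.2]
tcp_rot: [-3.14, -0.0, 1.66]
contact_force: [-6.8, 0.5, 0.6]
grip_width: 17.9
finger_force: 30.0
```

```bash
python3 -m pendant '[[[0,0,-0.03],[0,0,0],-1],[[0,0,-0.03],[0,0,0],-1],[[0,0,-0.03],[0,0,0],-1],[[0,0,-0.03],[0,0,0],-1],[[0,0,0],[0,0,0],-1],[[0,0,0],[0,0,0],-1],[[0,0,0],[0,0,0],-1],[[0,0,0],[0,0,0],-1],[[0,0,0],[0,0,0],-1],[[0,0,0],[0,0,0],-1]]'
```

```text
time: 18.73
tool_pos: [621.0, -209.4, 155.7]
tcp_rot: [-3.14, -0.0, 1.66]
contact_force: [-6.5, -0.6, 0.6]
grip_width: 18.0
finger_force: 30.0
```

```bash
python3 -m pendant '[[[0,0,-0.03],[0,0,0],-1],[[0,0,-0.03],[0,0,0],-1],[[0,0,-0.03],[0,0,0],-1],[[0,0,-0.03],[0,0,0],-1],[[0,0,0],[0,0,0],-1],[[0,0,0],[0,0,0],-1],[[0,0,0],[0,0,0],-1],[[0,0,0],[0,0,0],-1],[[0,0,0],[0,0,0],-1],[[0,0,0],[0,0,0],-1]]'
```

```text
time: 19.57
tool_pos: [621.0, -209.4, 152.4]
tcp_rot: [-3.14, -0.0, 1.66]
contact_force: [-6.3, -0.5, 2.7]
grip_width: 17.7
finger_force: 30.0
```

```bash
python3 -m pendant '[[[0,0,-0.03],[0,0,0],-1],[[0,0,-0.03],[0,0,0],-1],[[0,0,-0.03],[0,0,0],-1],[[0,0,-0.03],[0,0,0],-1],[[0,0,0],[0,0,0],-1],[[0,0,0],[0,0,0],-1],[[0,0,0],[0,0,0],-1],[[0,0,0],[0,0,0],-1],[[0,0,0],[0,0,0],-1],[[0,0,0],[0,0,0],-1]]'
```

```text
time: 20.4
tool_pos: [621.0, -209.6, 149.4]
tcp_rot: [-3.141, 0.0, 1.659]
contact_force: [-7.6, -0.3, 6.1]
grip_width: 17.9
finger_force: 30.0
```

```bash
python3 -m pendant '[[[0,0,-0.03],[0,0,0],-1],[[0,0,-0.03],[0,0,0],-1],[[0,0,-0.03],[0,0,0],-1],[[0,0,0],[0,0,0],-1],[[0,0,0],[0,0,0],-1],[[0,0,0],[0,0,0],-1],[[0,0,0],[0,0,0],-1],[[0,0,0],[0,0,0],-1],[[0,0,0],[0,0,0],-1],[[0,0,0],[0,0,0],-1]]'
```

```text
time: 21.23
tool_pos: [621.0, -209.6, 147.2]
tcp_rot: [-3.141, 0.0, 1.659]
contact_force: [-9.1, -0.6, 8.7]
grip_width: 17.9
finger_force: 30.0
```

```bash
python3 -m pendant '[[[0,0,-0.03],[0,0,0],-1],[[0,0,-0.03],[0,0,0],-1],[[0,0,-0.02],[0,0,0],-1],[[0,0,0],[0,0,0],-1],[[0,0,0],[0,0,0],-1],[[0,0,0],[0,0,0],-1],[[0,0,0],[0,0,0],-1],[[0,0,0],[0,0,0],-1],[[0,0,0],[0,0,0],-1],[[0,0,0],[0,0,0],-1]]'; python3 -m pendant '[[[0,0,0],[0,0,0],-1],[[0,0,0],[0,0,0],-1],[[0,0,0],[0,0,0],-1],[[0,0,0],[0,0,0],-1],[[0,0,0],[0,0,0],-1],[[0,0,0],[0,0,0],-1],[[0,0,0],[0,0,0],-1],[[0,0,0],[0,0,0],-1],[[0,0,0],[0,0,0],-1],[[0,0,0],[0,0,0],-1]]'; python3 -c "
from h import *
t=bot.capture('scene');cv2.imwrite('pics/f.png',cv2.resize(t[120:220,170:290],None,fx=5,fy=5,interpolation=2))"
```

```text
time: 22.07
tool_pos: [621.0, -209.7, 145.3]
tcp_rot: [-3.141, 0.001, 1.659]
contact_force: [-10.2, 0.6, 11.3]
grip_width: 17.8
finger_force: 30.0
time: 22.9
tool_pos: [621.0, -209.7, 145.3]
tcp_rot: [-3.141, 0.001, 1.659]
contact_force: [-10.7, 0.4, 9.8]
grip_width: 17.8
finger_force: 30.0
```

View pics/f.png

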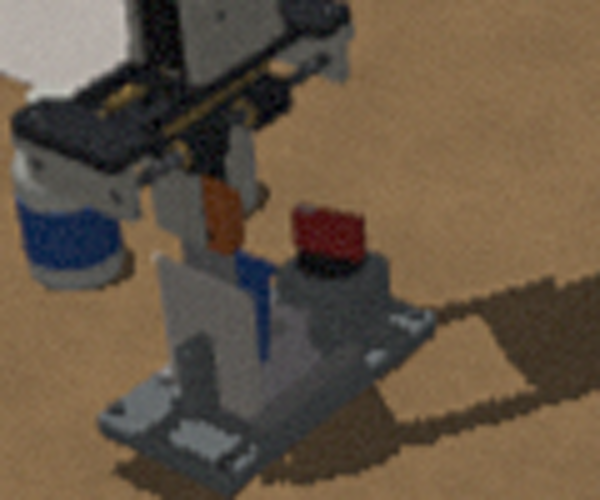

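The blade is upright in the slot (handle at (222,215)), the knob is still locked (330,232), and the push is about 10 N and steady. Handing in.

```bash
python3 -c "
from plant import bot
print(bot.close_job())"
```

```text
the job is handed in; nothing more can be done
None
```

The knob is turned to its locked position, and the job is handed in with the blade held upright, about 41 mm down between the plates, at a steady push of about 10 N; the hand-in returned no verdict.

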